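# Post the toy wheels through the gate

### The job

Clear the three loose toy wheels away: push each one across the wooden tray with the fingertips, one at a time, through the gate in the fence so that it drops into the slot behind it. Slide them only, never pick a wheel up, and leave the peg doll standing where it is and the other toys undisturbed.

Things in the scene. Friction and masses are not known exactly. Their poses are not given: they have to be found in the camera images.
- tray: light wooden sorting box fixed on the bench. x points from the tray through the gate to the slot, y left, z up; origin at bench height under the middle of the gate's near face. Tray floor flat, 75 mm above the bench, x -210 to 10, y -160 to 160 mm, rim 8 mm high. Wheels and doll start 95 to 145 mm before the gate in a shallow arc, centres over 45 mm apart.
- gate (a point): middle of the gate at tray floor height (tray frame 5, 0, 75 mm), axes as tray: a gap 64 mm wide along y (-32 to 32 mm), open at the top, in a fence 10 mm thick (tray x 0 to 10 mm) and 22 mm high above the tray floor that crosses the whole tray.
- slot (a point): middle of the slot's mouth (tray frame 42.5, 0, 75 mm), axes as tray: an open hole right behind the fence, 65 mm along x (tray x 10 to 75 mm), 80 mm along y, 65 mm deep; its far wall rises 10 mm above the tray floor. A wheel whose centre passes the near edge (x = 10 mm) tips and drops in.
- wheel1: flat round dark wooden toy wheel, 40 mm diameter, 12 mm thick, about 20 g, loose, lying flat on the tray floor at the start; origin at the centre of its underside, z axis along the wheel's axis. All three wheels are alike.
- wheel2: flat round dark wooden toy wheel, 40 mm diameter, 12 mm thick, about 20 g, loose, lying flat on the tray floor at the start; origin at the centre of its underside, z axis along the wheel's axis. All three wheels are alike.
- wheel3: flat round dark wooden toy wheel, 40 mm diameter, 12 mm thick, about 20 g, loose, lying flat on the tray floor at the start; origin at the centre of its underside, z axis along the wheel's axis. All three wheels are alike.
- doll: turned dark wooden peg doll, 32 mm diameter, 62 mm tall, loose, standing on the tray floor among the wheels; origin at the centre of its base, z up. Must stay standing where it is.
- pot: grey pot with two side handles, 90 mm diameter at the rim, 80 mm tall, loose on the bench to the right of the tray; origin at the centre of its base. Bystander.
- helmet: red doll's helmet, dome about 104 mm across with a small peak, 55 mm tall, loose on the bench to the right of the tray; origin at the centre of its underside. Bystander.
- excavator: orange toy excavator, about 180 mm long with its bucket arm towards its -x, 110 mm tall, loose on the bench to the left of the tray; origin at the bench under the middle of its tracks. Bystander.

How it is judged:
By the outcome, as a careful person would: the job done as asked, in the order asked, and still so for the second after the job is handed in, with the robot touching nothing.
It also fails if it takes over 72 s, if anything falls off the work surface, if the arm or the gripper's body presses on something with over 40 N, if the wrist force passes 120 N, or if a joint passes its speed limit or range.

### The arm

A 7-joint arm with a two-finger parallel gripper is mounted at the origin on the work surface. World frame = base frame: x ahead of the robot, y to its left, z up, the work surface at z = 0. Lengths are in m, angles in rad, forces in N, time in s.
With the tool pointing down it reaches from about 0.425 to 1.025 m from the base axis. Payload 9.4 kg.
Tool frame: the origin (TCP) lies at the very end of the fingers, on their centre line; the grasp point (between the pads) lies 19 mm behind it; z points along the fingers, y is the direction in which the jaws open and shut (so a half turn about z gives the same grasp; the last joint's range is limited). The gripper opens to 93 mm and grips with 3 to 60 N. Pads are 15 mm wide; open, the fingers measure 128 mm over their backs; the gripper's body (75 mm by 188 mm) begins 65 mm behind the grasp point.
Start: joints at [-1.335, 0.599, -0.003, 1.599, 0.002, 0.943, -0.08], TCP at [0.223, 0.69, 0.219] pointing down, gripper open.
Joint ranges: [-2.57, 2.57], [-0.35, 1.97], [-1.29, 1.29], [0.11, 2.56], [-1.05, 4.19], [0.11, 1.86], [-2.63, 2.63]. Speed limits (rad/s): [2.22, 2.22, 3.01, 3.01, 3.14, 3.14, 3.14].

### API

Orientations are given as a unit quaternion [x, y, z, w].
In Python, from bench import monitor, vision, manip gives the robot as it stands.
- The arm moves only by the tool servo_tool, never from a script. Its argument "targets" is a list that holds one entry, the list of rows, each a list of 4 numbers: the shift along the tool's x, y, z each as a share of 2.5 cm, from -1 to 1, then the turn about the tool's z as a share of 4 degrees, from -1 to 1. A call has 1 to 12 rows; each row shifts and turns the commanded pose from where the row before left it, along the tool's axes as they then stand; what a row does not reach is not made up. A row lasts 1/12 s, in which the tool goes at most 41.7 mm and 7.16 degrees, less where a joint would pass 70% of its speed; a pose out of reach is approached as far as the arm can. A call with a number of a shift or a turn outside -1 to 1 is refused whole. A call with a gripper value outside its range is refused whole. "hand" is the closure, from -1 (fully open) to 1 (shut), set as the call begins (left out, the last holds). The fingers move at their own pace and stop on an object; "newtons" is the grip in N (left out, the last holds). Time passes only in rows, so rows that do not move let the fingers close. It gives the time, the measured TCP pose, the force and the opening at its end, in the units of the state.
- monitor.get_state(): the state, without advancing time (a new reading comes with each control period).
- vision.grab_frame(name): name is "scene" or "side" or "wrist"; returns the picture (400x640x3 uint8, red, green, blue); there is no depth.
- vision.camera_params(name): a dict with "vfov" (degrees; the focal length in pixels is half the picture's height over the tangent of half this angle, whatever the lens; pixels are square), "cx", "cy" (the principal point, pixels), "R" (3x3) and "t" (3): a world point X has camera coordinates R X + t. Camera axes: x right, y down, z forward; pixel columns grow to the right and rows downward; lengths in m; the calibration is good to about 2 mm. A picture is of the moment at which its call begins: read the wrist's pose just before it. camera_params takes no time and is no camera call; for the wrist camera it gives the pose at the moment of the call.
- manip.hand_in(): hands the job in, once; it reports no verdict.
Trained networks look in the newest picture that a camera, given by its name, has taken for a name from the list of things; names that differ only in an ending like _2 or _b are one class to them, and where a whole thing is asked for, a point or a joint stands for the part that bears it (a point fixed in the world has none). Each returns a list of dicts, best first, with "score" (0 to 1); they miss things now and then, are a little off and sometimes report something else, mostly with a low value. They report only what shows in the picture. A call takes as long as a camera call.
- vision.search_frame(query, camera): "xy" ([column, row] in pixels, amid what is visible of it).
- vision.silhouettes(query, camera): "region" (400x640 bool, what is visible of it) and "xy" ([column, row] in pixels, amid what is visible of it).
The state is a dict: "time_s": time; "q": joint angles; "dq": joint speeds; "effort": joint torques, N m; "position": TCP position; "eef_rot": TCP orientation; "contact_force": force on the tool from outside, world axes, zero at the start; "moment": the same for the moment, N m; "finger_gap": finger opening in m.
Only numpy, scipy, OpenCV 4.12 (cv2) and the standard library are available. Lean on these libraries where they do the work, as an engineer would, in place of code of your own. Each camera call takes 0.05 s, during which the arm holds its last target. There are 200 camera calls.

## Working session

There is one attempt and no reset: what is moved stays moved. The work goes in short steps, Python scripts to look and compute and a tool call to move; the robot and the scene stay as the last step left them, time stands still between calls to the robot, and variables do not carry over. Pictures are saved under pics/ and viewed, about 8 in all and at most 12, crops included, and the job is handed in when it is done.

Besides the shell and the picture viewer there is one more tool, called after ">>>" by a JSON object that holds its "api" and its "payload". servo_tool: Moves the arm, as the interface text tells. Its arguments: {"type":"object","properties":{"targets":{"type":"array","items":{"type":"array","items":{"type":"array","items":{"type":"number"}}}},"hand":{"type":"number"},"newtons":{"type":"number"}},"required":["targets"]}

```bash
mkdir -p pics
cat > h.py <<'E'
import numpy as np, cv2
from bench import monitor, vision, manip
def ray(cam,xy,z,p=None):
    p=p or vision.camera_params(cam); R=np.array(p["R"]);t=np.array(p["t"])
    f=200/np.tan(np.radians(p["vfov"])/2)
    d=R.T@np.array([(xy[0]-p["cx"])/f,(xy[1]-p["cy"])/f,1]); c=-R.T@t
    return c+d*(z-c[2])/d[2]
def proj(cam,X,p=None):
    p=p or vision.camera_params(cam); q=np.array(p["R"])@np.array(X)+np.array(p["t"])
    f=200/np.tan(np.radians(p["vfov"])/2)
    return np.array([q[0]/q[2]*f+p["cx"],q[1]/q[2]*f+p["cy"]])
def snap(cam,fn=None):
    im=vision.grab_frame(cam)
    if fn: cv2.imwrite("pics/"+fn,im[:,:,::-1])
    return im
E
python3 - <<'E'
from h import *
np.set_printoptions(precision=4,suppress=True)
s=monitor.get_state();print(s["time_s"],s["position"],s["eef_rot"],s["finger_gap"])
ims=[]
for c in ("scene","side"):
    ims.append(snap(c,c+"0.png")); p=vision.camera_params(c);print(c,p)
    for n in ("tray","wheel1","doll","gate","slot","pot","helmet","excavator"):
        for r in vision.search_frame(n,c)[:4]:
            print(c,n,round(r["score"],2),np.round(r["xy"]),ray(c,r["xy"],0.081)[:2])
E
```

```text
0.0 [0.2229 0.6894 0.2178] [ 0.1557  0.9878 -0.0008 -0.0001] 0.09307759122935642
scene {'vfov': 45.94740524636165, 'cx': 315.6186096015799, 'cy': 198.74074243178245, 'R': array([[-0.4125,  0.9108,  0.0169],
       [ 0.6904,  0.3247, -0.6465],
       [-0.5943, -0.255 , -0.7627]]), 't': array([ 0.2023, -0.3263,  1.6406])}
scene tray 0.9 [292. 219.] [ 0.6267 -0.0057]
scene wheel1 0.69 [322. 191.] [0.5055 0.0248]
scene wheel1 0.6 [272. 180.] [ 0.5306 -0.1158]
scene wheel1 0.59 [296. 183.] [ 0.5105 -0.0516]
scene doll 0.67 [333. 206.] [0.5419 0.0713]
scene doll 0.58 [167. 192.] [ 0.6874 -0.3474]
scene gate 0.65 [293. 215.] [ 0.6148 -0.0087]
scene slot 0.74 [292. 214.] [ 0.6106 -0.0145]
scene helmet 0.57 [168. 193.] [ 0.6879 -0.3459]
scene helmet 0.45 [299. 182.] [ 0.5031 -0.0454]
scene excavator 0.83 [464. 276.] [0.6054 0.4345]
side {'vfov': 45.46497776810003, 'cx': 313.2385826065904, 'cy': 197.98035348305675, 'R': array([[ 0.8492, -0.5281, -0.0012],
       [-0.2611, -0.4178, -0.8702],
       [ 0.4591,  0.7393, -0.4926]]), 't': array([-0.4382,  0.2227,  1.0379])}
side tray 0.8 [338. 219.] [ 0.5323 -0.09  ]
side wheel1 0.71 [301. 201.] [0.4981 0.0316]
side wheel1 0.69 [320. 214.] [ 0.5056 -0.0499]
side wheel1 0.56 [394. 325.] [ 0.4126 -0.4424]
side wheel1 0.54 [346. 224.] [ 0.5328 -0.1209]
side doll 0.63 [310. 182.] [0.5763 0.1119]
side gate 0.61 [340. 220.] [ 0.5321 -0.0964]
side slot 0.82 [336. 219.] [ 0.5277 -0.0893]
side pot 0.91 [394. 325.] [ 0.4131 -0.4424]
side helmet 0.86 [464. 300.] [ 0.5706 -0.4608]
side excavator 0.71 [253. 158.] [0.5099 0.3453]
```

Run:
```python
from h import *
a=cv2.imread("pics/scene0.png")[120:300,190:430];b=cv2.imread("pics/side0.png")[120:300,220:460]
cv2.imwrite("pics/v1.png",np.vstack([cv2.resize(a,(780,585))[:, :]])) 
cv2.imwrite("pics/v2.png",cv2.resize(b,(780,585)))
```

```text
(no output)
```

View pics/v1.png

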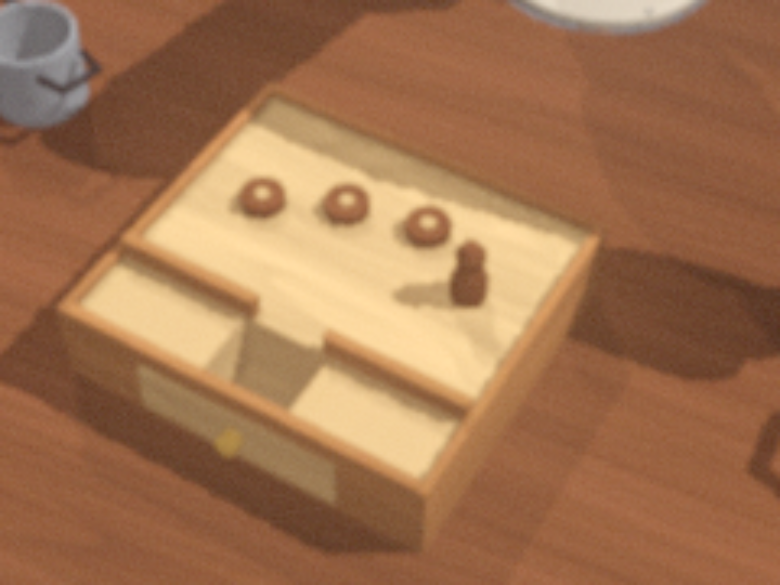

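View pics/v2.png

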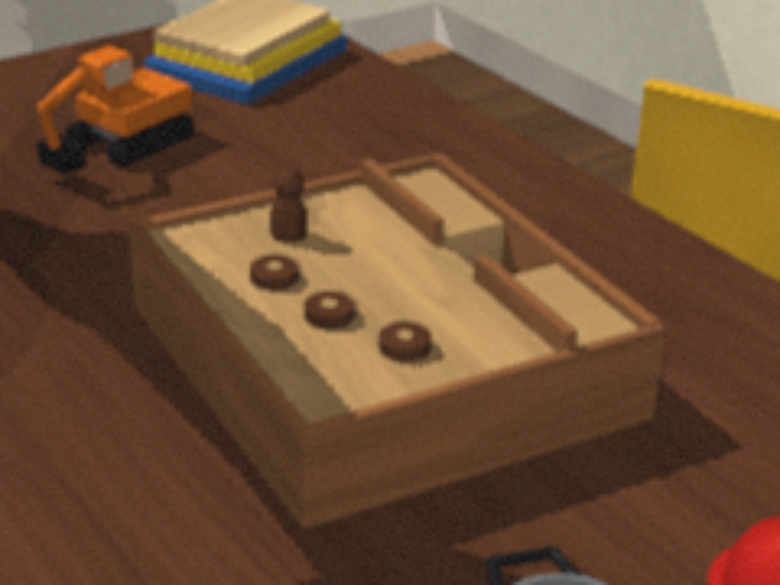

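Both views show the same layout. The tray's gate faces away from the robot. The wheels are at about (262,197), (345,203) and (428,226) in the scene crop, with the doll at (468,285) at the +y end. Next I'll fit the tray pose to the rim corners and fence ends.

```bash
cat >> h.py <<'E'
def T2W(pose,P):
    x,y,a=pose; c,s=np.cos(a),np.sin(a); P=np.asarray(P,float)
    return np.array([x+c*P[0]-s*P[1],y+s*P[0]+c*P[1]])
def W2T(pose,P):
    x,y,a=pose; c,s=np.cos(a),np.sin(a); d=np.asarray(P[:2],float)-[x,y]
    return np.array([c*d[0]+s*d[1],-s*d[0]+c*d[1]])
E
python3 - <<'E'
from h import *
from scipy.optimize import least_squares
np.set_printoptions(precision=4,suppress=True)
par={c:vision.camera_params(c) for c in("scene","side")}
off={"scene":(190,120),"side":(220,120)}
# cam, crop px, kind, tray coords (x,y sign corner w), z
C=[("scene",(273,90),-.21,-.16,1),("scene",(600,236),-.21,.16,1),("scene",(430,490),.075,.16,1),("scene",(62,308),.075,-.16,1),
("side",(150,222),-.21,.16,1),("side",(437,155),.075,.16,1),("side",(662,328),.075,-.16,1),("side",(305,425),-.21,-.16,1),
("scene",(258,297),.01,-.032,0),("scene",(326,350),.01,.032,0),("side",(442,222),0,.032,0),("side",(477,260),0,-.032,0)]
def f(v,full=False):
    r=[]
    for c,px,x,y,k in C:
        w=v[3]*k; X=T2W(v[:3],(x+np.sign(x)*w,y+np.sign(y)*w)); z=.083 if k else .097
        r+=list((proj(c,[*X,z],par[c])-(np.array(px)/3.25+off[c])))
    return np.array(r)
o=least_squares(f,[.62,-.02,-.1,.008],loss="soft_l1");print(o.x,f(o.x).reshape(-1,2))
pose=o.x[:3];np.save("pose.npy",pose)
for c in par:
    snap(c)
    for n in("wheel1","doll"):
        for r in vision.silhouettes(n,c)[:4]:
            ys,xs=np.where(r["region"]); xy=r["xy"]; z=.082 if n!="doll" else .1
            W=ray(c,(xs.mean(),ys.mean()),z,par[c]);print(c,n,round(r["score"],2),xy,len(xs),W[:2],W2T(pose,W)*1000)
            if n=="doll":
                W=ray(c,(xs.mean(),ys.max()),.075);print("  base front",W[:2],W2T(pose,W)*1000)
E
```

```text
[ 0.6425 -0.0325 -0.1083  0.0042] [[-0.64   -0.9416]
 [ 0.127  -1.7309]
 [-2.3288  0.3852]
 [ 0.4026 -0.6859]
 [-3.5974 -1.4502]
 [ 0.5081 -1.0215]
 [-1.4203 -1.6706]
 [ 0.5389 -0.9282]
 [-2.3221  2.2498]
 [-2.0036 -3.6084]
 [-1.7181 -1.5119]
 [-0.1111 -2.6955]]
scene wheel1 0.56 [322.6, 188.5] 173 [0.5027 0.0201] [-144.753   37.161]
scene wheel1 0.49 [271.9, 178.3] 140 [ 0.5308 -0.1185] [-101.8368  -97.5972]
scene wheel1 0.43 [293.2, 179.5] 153 [ 0.5075 -0.0523] [-132.1584  -34.2844]
scene wheel1 0.32 [334.5, 207.4] 164 [0.5371 0.0723] [-116.1178   92.7218]
scene doll 0.24 [292.4, 213.3] 13538 [ 0.6299 -0.0022] [-15.8661  28.6956]
  base front [0.8044 0.0829] [148.4122 132.2185]
side wheel1 0.71 [302.6, 201.9] 148 [0.4996 0.0189] [-147.7021   35.6586]
side wheel1 0.66 [320.9, 212.8] 154 [ 0.5067 -0.0524] [-132.9469  -34.5135]
side wheel1 0.59 [344.3, 221.6] 182 [ 0.5293 -0.1204] [-103.0647  -99.6443]
side wheel1 0.19 [342.2, 217.0] 11617 [ 0.5276 -0.1093] [-105.9322  -88.8266]
side doll 0.65 [311.9, 180.4] 216 [0.5517 0.0801] [-102.4425  102.0795]
  base front [0.5447 0.0689] [-108.2169   90.1543]
```

Wheel positions in the tray frame (mm) are about A (-146,36), B (-133,-34) and C (-102,-98), with the doll near (-105,95). I'll hover over the tray and refine them with the wrist camera, bringing the fingers to a partly closed cradle on the way.

>>> {"api": "servo_tool", "payload": {"targets": [[[-0.72, -0.92, 0, 0], [-0.72, -0.92, 0, 0], [-0.72, -0.92, 0, 0], [-0.72, -0.92, 0, 0], [-0.72, -0.92, 0, 0], [-0.72, -0.92, 0, 0], [-0.72, -0.92, 0, 0], [-0.72, -0.92, 0, 0], [-0.72, -0.92, 0, 0], [-0.72, -0.92, 0, 0], [-0.72, -0.92, 0, 0], [-0.72, -0.92, 0, 0]]], "hand": 0.57}}

```text
time_s: 2.2
position: [0.3441, 0.3595, 0.2189]
eef_rot: [0.156, 0.988, 0.0, 0.0]
contact_force: [-0.1, 0.3, -0.4]
finger_gap: 0.0211
```

>>> {"api": "servo_tool", "payload": {"targets": [[[-0.72, -0.92, 0, 0], [-0.72, -0.92, 0, 0], [-0.72, -0.92, 0, 0], [-0.72, -0.92, 0, 0], [-0.72, -0.92, 0, 0], [-0.72, -0.92, 0, 0], [-0.72, -0.92, 0, 0], [-0.72, -0.92, 0, 0], [-0.72, -0.92, 0, 0], [-0.72, -0.92, 0, 0], [-0.72, -0.92, 0, 0], [-0.72, -0.92, 0, 0]]]}}

```text
time_s: 3.2
position: [0.4647, 0.0303, 0.219]
eef_rot: [0.156, 0.988, 0.0, 0.0]
contact_force: [0.4, 0.3, 0.6]
finger_gap: 0.0196
```

>>> {"api": "servo_tool", "payload": {"targets": [[[0, 0, 0, 0], [0, 0, 0, 0], [0, 0, 0, 0]]]}}

```text
time_s: 3.45
position: [0.4642, 0.0321, 0.2187]
eef_rot: [0.156, 0.988, 0.0, 0.0]
contact_force: [0.5, 0.9, 0.6]
finger_gap: 0.0196
```

Run:
```python
from h import *
np.set_printoptions(precision=4,suppress=True)
pose=np.load("pose.npy")
p=vision.camera_params("wrist");im=snap("wrist","w0.png");print(p)
for n in("wheel1","doll"):
    for r in vision.silhouettes(n,"wrist")[:4]:
        ys,xs=np.where(r["region"])
        W=ray("wrist",(xs.mean(),ys.mean()),.083 if n!="doll" else .1,p);print(n,round(r["score"],2),r["xy"],len(xs),W[:2],W2T(pose,W)*1000)
```

```text
{'vfov': 66.37976244341037, 'cx': 316.30414065357604, 'cy': 197.0438101299669, 'R': array([[ 0.3085,  0.9512,  0.0001],
       [ 0.9119, -0.2957,  0.2844],
       [ 0.2706, -0.0877, -0.9587]]), 't': array([-0.1739, -0.4463,  0.2686])}
wheel1 0.87 [313.8, 223.8] 1149 [0.5008 0.0197] [-146.5273   36.5094]
wheel1 0.77 [252.3, 246.8] 1042 [ 0.5056 -0.0533] [-133.8952  -35.5455]
wheel1 0.49 [204.4, 267.8] 27 [ 0.511  -0.1114] [-122.2723  -92.671 ]
wheel1 0.42 [381.3, 251.1] 940 [0.554  0.0782] [-100.0126  100.4491]
doll 0.82 [382.0, 251.2] 945 [0.5445 0.0772] [-109.358    98.3803]
```

View pics/w0.png

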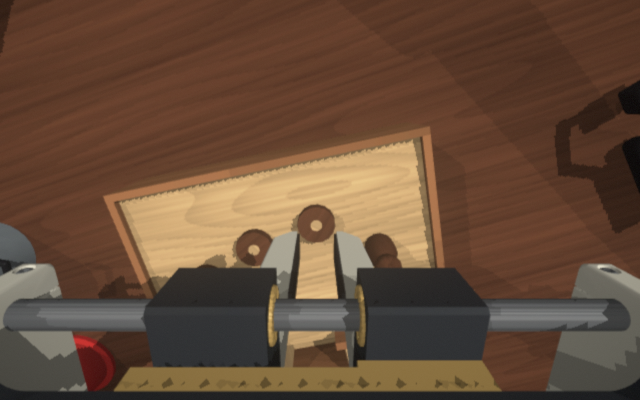

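Wrist view: wheel A is between the fingers at (316,222), wheel B at (254,248), and the doll at (382,250). The tray's near edge runs from (108,197) to (430,130). I'll check the tray yaw against that edge and plan push A.

```bash
cat >> h.py <<'E'
def plan(xy,yaw,z=None):
    """total shift in units of 25mm along tool axes after turning to push heading yaw(deg, world); heading = -tool x"""
    s=monitor.get_state();q=s["eef_rot"];x=[q[0]**2-q[1]**2-q[2]**2+q[3]**2,2*(q[0]*q[1]+q[2]*q[3])]
    h=np.degrees(np.arctan2(-x[1],-x[0])); t=s["position"]; a=np.radians(yaw)
    d=np.array(xy)-t[:2]; f=np.array([np.cos(a),np.sin(a)]); l=np.array([-f[1],f[0]])
    print("head %.2f turn units %.2f | x %.2f y %.2f"%(h,-(yaw-h)/4,-d@f/.025,d@l/.025), "" if z is None else "z %.2f"%((t[2]-z)/.025))
E
python3 - <<'E'
from h import *
np.set_printoptions(precision=4,suppress=True)
pose=np.load("pose.npy")
p=vision.camera_params("wrist")
for px in [(430,128),(106,197)]:
    W=ray("wrist",px,.083,p);print(W[:2],W2T(pose,W)*1000)
for px in ((258,297),(326,350)):
    W=ray("scene",np.array(px)/3.25+[190,120],.097);print(W,W2T(pose,W)*1000)
for px in ((442,222),(477,260)):
    W=ray("side",np.array(px)/3.25+[220,120],.097);print(W,W2T(pose,W)*1000)
A=np.array([.501,.0195]);g=T2W(pose,(.012,0));d=g-A;y=np.degrees(np.arctan2(d[1],d[0]));print(g,y,np.linalg.norm(d))
u=d/np.linalg.norm(d)
plan(A-.038*u,y,.079)
E
```

```text
[0.4404 0.1557] [-221.2853  165.2488]
[ 0.4066 -0.1757] [-219.0717 -167.9184]
[ 0.6401 -0.0635  0.097 ] [  0.8772 -31.0938]
[0.6639 0.0078 0.097 ] [16.8639 42.3068]
[ 0.6448 -0.01    0.097 ] [-0.1506 22.5467]
[ 0.6307 -0.0756  0.097 ] [ -7.0685 -44.2024]
[ 0.6545 -0.0338] -19.137313479620552 0.16245712789877265
head -17.81 turn units 0.33 | x -0.05 y -0.02 z 5.59
```

>>> {"api": "servo_tool", "payload": {"targets": [[[0, 0, 0, 0.33], [-0.05, -0.02, 0.7, 0], [0, 0, 0.9, 0], [0, 0, 0.9, 0], [0, 0, 0.9, 0], [0, 0, 0.9, 0], [0, 0, 0.7, 0], [0, 0, 0.4, 0], [0, 0, 0.19, 0], [0, 0, 0, 0]]]}}

```text
time_s: 4.43
position: [0.4649, 0.0312, 0.0781]
eef_rot: [0.167, 0.986, -0.0, -0.001]
contact_force: [-0.2, 0.5, 0.1]
finger_gap: 0.0203
```

Run:
```python
from h import *
a=snap("scene");b=snap("side")
cv2.imwrite("pics/c1.png",np.hstack([cv2.resize(a[130:270,210:350],(400,400)),cv2.resize(b[130:270,250:390],(400,400))])[:,:,::-1])
print(monitor.get_state()["contact_force"])
```

```text
[-0.65418318  0.39440191 -0.27873942]
```

View pics/c1.png

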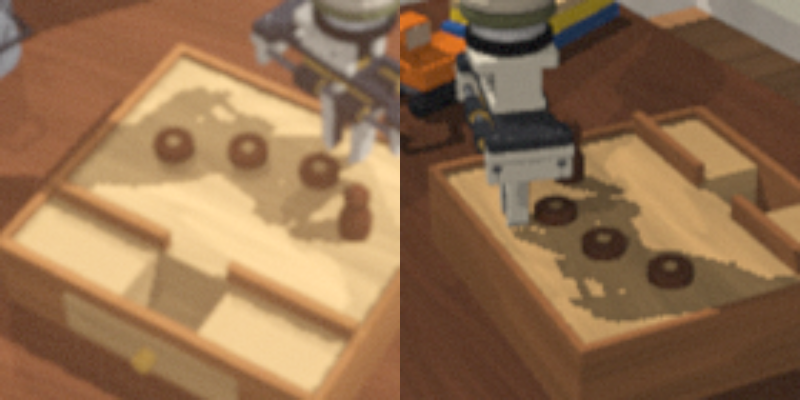

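The fingers straddle the rear of wheel A with nothing else near. I'll push 120 mm, then check.

>>> {"api": "servo_tool", "payload": {"targets": [[[-0.2, 0, 0, 0], [-0.3, 0, 0, 0], [-0.4, 0, 0, 0], [-0.4, 0, 0, 0], [-0.5, 0, 0, 0], [-0.5, 0, 0, 0], [-0.5, 0, 0, 0], [-0.5, 0, 0, 0], [-0.5, 0, 0, 0], [-0.5, 0, 0, 0], [-0.4, 0, 0, 0], [-0.1, 0, 0, 0]]]}}

```text
time_s: 5.53
position: [0.581, -0.0099, 0.0791]
eef_rot: [0.168, 0.986, 0.0, 0.001]
contact_force: [-0.6, -0.6, 0.7]
finger_gap: 0.0202
```

```bash
cat >> h.py <<'E'
def wheels(cams=("scene","side")):
    pose=np.load("pose.npy")
    for c in cams:
        p=vision.camera_params(c);snap(c)
        for r in vision.silhouettes("wheel1",c)[:5]:
            ys,xs=np.where(r["region"])
            if len(xs)<10 or len(xs)>3000: continue
            W=ray(c,(xs.mean(),ys.mean()),.083,p);print(c,"%.2f"%r["score"],len(xs),np.round(W[:2],4),np.round(W2T(pose,W)*1000))
    s=monitor.get_state();print("tcp tray",W2T(pose,s["position"])*1000)
E
python3 -c "
from h import *
wheels()"
```

```text
scene 0.52 158 [ 0.6064 -0.0173] [-38.  11.]
side 0.65 166 [ 0.5297 -0.122 ] [-103. -101.]
side 0.54 166 [ 0.5045 -0.0548] [-135.  -37.]
tcp tray [-66.73080725  16.67888299]
```

Wheel A is nested 28 mm ahead of the TCP, on line. Now the final push.

>>> {"api": "servo_tool", "payload": {"targets": [[[-0.3, 0, 0, 0], [-0.4, 0, 0, 0], [-0.4, 0, 0, 0], [-0.4, 0, 0, 0], [-0.4, 0, 0, 0], [-0.3, 0, 0, 0], [-0.2, 0, 0, 0], [0, 0, 0, 0], [0.3, 0, 0, 0], [0.3, 0, 0, 0], [0, 0, -0.5, 0], [0, 0, -0.9, 0]]]}}

```text
time_s: 6.73
position: [0.6185, -0.0229, 0.1129]
eef_rot: [0.167, 0.986, -0.0, -0.002]
contact_force: [1.7, 0.2, 0.5]
finger_gap: 0.02
```

>>> {"api": "servo_tool", "payload": {"targets": [[[0.5, 0, -1, 0], [1, 0, -0.5, 0], [1, 0, 0, 0], [1, 0, 0, 0], [1, 0, 0, 0], [0, 0, 0, 0]]]}}

```text
time_s: 7.23
position: [0.5096, 0.015, 0.1524]
eef_rot: [0.166, 0.986, 0.0, -0.002]
contact_force: [-0.2, -0.2, -0.6]
finger_gap: 0.0199
```

Run:
```python
from h import *
wheels(); pose=np.load("pose.npy")
a=snap("scene");b=snap("side")
cv2.imwrite("pics/c2.png",np.hstack([cv2.resize(a[130:270,210:350],(400,400)),cv2.resize(b[130:270,250:390],(400,400))])[:,:,::-1])
A=np.array([.5060,-.0530]);g=T2W(pose,(.012,0));d=g-A;y=np.degrees(np.arctan2(d[1],d[0]));print(g,y,np.linalg.norm(d))
plan(A-.038*d/np.linalg.norm(d),y,.079)
```

```text
scene 0.49 150 [ 0.5093 -0.0506] [-131.  -32.]
side 0.63 174 [ 0.5289 -0.1215] [-103. -101.]
side 0.55 147 [ 0.5054 -0.0541] [-134.  -36.]
tcp tray [-130.90461197   31.99048731]
[ 0.65447903 -0.03375884] 7.383718373342415 0.1497205588833621
head -19.27 turn units -6.66 | x 2.25 y -2.58 z 2.91
```

View pics/c2.png

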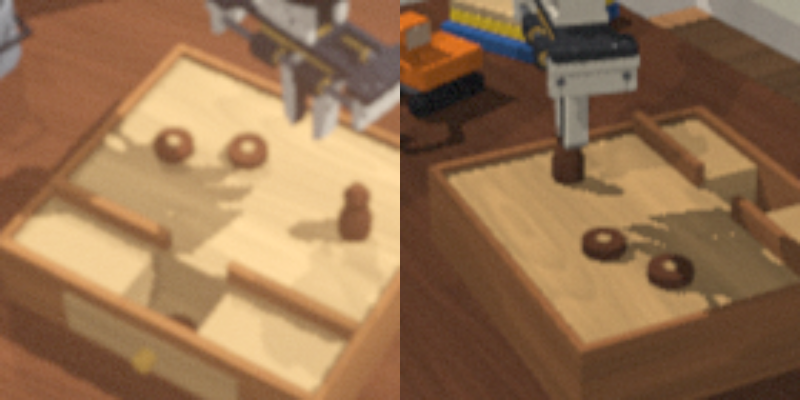

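Wheel A lies in the slot, seen at (182,322) in the left half, and the doll is still standing. Next is wheel B.

>>> {"api": "servo_tool", "payload": {"targets": [[[0, 0, 0, -0.95], [0, 0, 0, -0.95], [0, 0, 0, -0.95], [0, 0, 0, -0.95], [0, 0, 0, -0.95], [0, 0, 0, -0.95], [0, 0, 0, -0.96], [0.75, -0.86, 0, 0], [0.75, -0.86, 0, 0], [0.75, -0.86, 0, 0], [0, 0, 0, 0], [0, 0, 0, 0]]]}}

```text
time_s: 8.53
position: [0.4672, -0.0594, 0.1514]
eef_rot: [-0.063, 0.998, -0.0, -0.0]
contact_force: [0.8, 0.8, 0.6]
finger_gap: 0.0197
```

Run:
```python
from h import *
wheels(("wrist",)); pose=np.load("pose.npy")
A=np.array([.5060,-.0530]);g=T2W(pose,(.012,0));d=g-A;y=np.degrees(np.arctan2(d[1],d[0]))
plan(A-.038*d/np.linalg.norm(d),y,.079)
```

```text
wrist 0.88 819 [ 0.5188 -0.1193] [-114. -100.]
tcp tray [-170.3439178   -43.72450972]
head 7.38 turn units -0.00 | x 0.01 y -0.01 z 2.90
```

>>> {"api": "servo_tool", "payload": {"targets": [[[0, 0, 0.7, 0], [0, 0, 0.9, 0], [0, 0, 0.7, 0], [0, 0, 0.4, 0], [0, 0, 0.2, 0], [0, 0, 0, 0], [-0.2, 0, 0, 0], [-0.3, 0, 0, 0], [-0.4, 0, 0, 0], [-0.4, 0, 0, 0], [-0.4, 0, 0, 0], [-0.4, 0, 0, 0]]]}}

```text
time_s: 9.63
position: [0.5211, -0.0508, 0.0793]
eef_rot: [-0.064, 0.998, -0.0, 0.001]
contact_force: [0.4, -0.4, 0.2]
finger_gap: 0.0199
```

>>> {"api": "servo_tool", "payload": {"targets": [[[-0.4, 0, 0, 0], [-0.4, 0, 0, 0], [-0.4, 0, 0, 0], [-0.4, 0, 0, 0], [-0.4, 0, 0, 0], [-0.3, 0, 0, 0], [-0.1, 0, 0, 0], [0, 0, 0, 0]]]}}

```text
time_s: 10.3
position: [0.5797, -0.043, 0.0788]
eef_rot: [-0.065, 0.998, 0.0, 0.0]
contact_force: [0.0, 0.2, 0.1]
finger_gap: 0.02
```

```bash
python3 -c "
from h import *
wheels()"
```

```text
scene 0.67 148 [ 0.6072 -0.0385] [-34. -10.]
side 0.53 58 [ 0.6111 -0.0483] [-30. -19.]
side 0.49 160 [ 0.53   -0.1199] [-102.  -99.]
tcp tray [-62.55720484 -17.77731838]
```

>>> {"api": "servo_tool", "payload": {"targets": [[[-0.3, 0, 0, 0], [-0.4, 0, 0, 0], [-0.4, 0, 0, 0], [-0.4, 0, 0, 0], [-0.4, 0, 0, 0], [-0.3, 0, 0, 0], [0, 0, 0, 0], [0.3, 0, 0, 0], [0.3, 0, 0, 0], [0, 0, -0.5, 0], [0, 0, -1, 0], [0.5, 0, -1, 0]]]}}

```text
time_s: 11.5
position: [0.6067, -0.0394, 0.1424]
eef_rot: [-0.065, 0.998, 0.0, 0.0]
contact_force: [1.2, -0.1, 0.5]
finger_gap: 0.0199
```

>>> {"api": "servo_tool", "payload": {"targets": [[[1, 0.2, -0.5, -0.9], [1, 0.2, 0, -0.9], [1, 0.2, 0, -0.9], [1, 0, 0, -0.9], [0, 0, 0, -0.9], [0, 0, 0, -0.9], [0, 0, 0, 0], [0, 0, 0, 0]]]}}

```text
time_s: 12.17
position: [0.5059, -0.0474, 0.1547]
eef_rot: [-0.249, 0.968, -0.0, 0.0]
contact_force: [0.1, 0.6, 0.5]
finger_gap: 0.02
```

Run:
```python
from h import *
wheels(("scene","side","wrist")); pose=np.load("pose.npy")
a=snap("scene");b=snap("side")
cv2.imwrite("pics/c3.png",np.hstack([cv2.resize(a[130:270,210:350],(400,400)),cv2.resize(b[130:270,250:390],(400,400))])[:,:,::-1])
A=np.array([.5300,-.1200])
# first leg: toward tray (-45,0)
g=T2W(pose,(-.045,0));d=g-A;y=np.degrees(np.arctan2(d[1],d[0]));print(g,y,np.linalg.norm(d))
plan(A-.038*d/np.linalg.norm(d),y,.079)
```

```text
scene 0.65 167 [ 0.6875 -0.0138] [43. 23.]
scene 0.57 161 [ 0.5318 -0.1188] [-101.  -98.]
side 0.45 175 [ 0.5295 -0.121 ] [-103. -100.]
wrist 0.59 2107 [ 0.5298 -0.1193] [-103.  -99.]
tcp tray [-134.07703828  -29.18288722]
[ 0.59781286 -0.02759893] 53.72516901776092 0.11461474888394764
head 28.99 turn units -6.18 | x 3.31 y -2.50 z 2.99
```

View pics/c3.png

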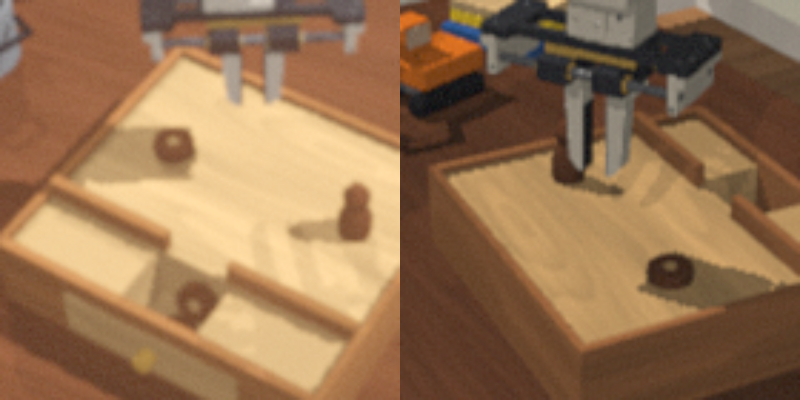

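Wheel B is in the slot too, at (197,300), and the doll is unmoved. Wheel C is at tray (-102,-99). I'll push it at heading 50° and then curve it into the gate.

Run:
```python
from h import *
pose=np.load("pose.npy");A=np.array([.53,-.1197]);u=np.array([np.cos(np.radians(50)),np.sin(np.radians(50))])
s=A-.035*u;print(s,W2T(pose,s));plan(s,50,.079)
```

```text
[ 0.50750243 -0.14651156] [-0.1219308  -0.12797592]
head 28.99 turn units -5.25 | x 3.01 y -2.60 z 2.99
```

>>> {"api": "servo_tool", "payload": {"targets": [[[0, 0, 0, -0.9], [0, 0, 0, -0.9], [0, 0, 0, -0.9], [0, 0, 0, -0.9], [0, 0, 0, -0.9], [0, 0, 0, -0.75], [0.75, -0.65, 0, 0], [0.75, -0.65, 0, 0], [0.75, -0.65, 0, 0], [0.76, -0.65, 0, 0], [0, 0, 0, 0], [0, 0, 0, 0]]]}}

```text
time_s: 13.57
position: [0.5073, -0.1478, 0.1537]
eef_rot: [-0.421, 0.907, 0.0, -0.0]
contact_force: [-0.1, 0.7, 0.4]
finger_gap: 0.02
```

>>> {"api": "servo_tool", "payload": {"targets": [[[0, 0, 0.5, 0], [0, 0, 0.7, 0], [0, 0, 0.7, 0], [0, 0, 0.6, 0], [0, 0, 0.3, 0], [0, 0, 0.19, 0], [0, 0, 0, 0], [0, 0, 0, 0]]]}}

```text
time_s: 14.23
position: [0.5078, -0.146, 0.0794]
eef_rot: [-0.423, 0.906, -0.0, 0.0]
contact_force: [0.3, -0.2, 0.1]
finger_gap: 0.0197
```

Run:
```python
from h import *
wheels()
plan([.5075,-.1465],50,.079)
a=snap("scene");b=snap("side")
cv2.imwrite("pics/c4.png",np.hstack([cv2.resize(a[130:270,210:350],(400,400)),cv2.resize(b[130:270,250:390],(400,400))])[:,:,::-1])
```

```text
scene 0.47 157 [ 0.532  -0.1189] [-101.  -98.]
scene 0.43 165 [ 0.6874 -0.015 ] [43. 22.]
side 0.69 76 [ 0.5248 -0.122 ] [-107. -102.]
tcp tray [-121.48577358 -128.0305698 ]
head 49.99 turn units -0.00 | x 0.01 y 0.02 z 0.03
```

View pics/c4.png

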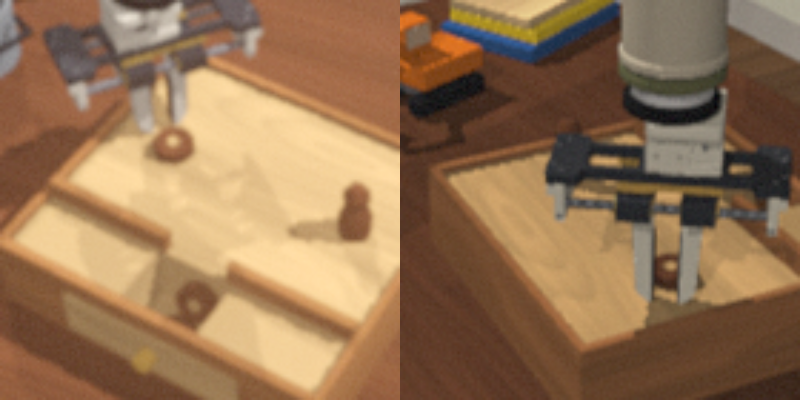

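The fingers sit behind wheel C and clear of the rim. Pushing the first leg.

>>> {"api": "servo_tool", "payload": {"targets": [[[-0.2, 0, 0, 0], [-0.2, 0, 0, 0], [-0.3, 0, 0, 0], [-0.4, 0, 0, 0], [-0.4, 0, 0, 0], [-0.4, 0, 0, 0], [-0.5, 0, 0, 0], [-0.5, 0, 0, 0], [-0.5, 0, 0, 0], [-0.4, 0, 0, 0], [-0.3, 0, 0, 0], [0, 0, 0, 0]]]}}

```text
time_s: 15.53
position: [0.5748, -0.066, 0.0791]
eef_rot: [-0.424, 0.906, 0.0, 0.001]
contact_force: [0.1, -0.2, -0.2]
finger_gap: 0.0201
```

```bash
python3 -c "
from h import *
wheels(('scene','side','wrist'))"
```

```text
scene 0.72 139 [ 0.6881 -0.0145] [43. 23.]
scene 0.58 162 [ 0.5928 -0.0434] [-48. -16.]
wrist 0.74 1494 [ 0.585  -0.0524] [-55. -26.]
tcp tray [-65.22695136 -43.56247674]
```

The wheel is at the planned turn-in point. Now the curve.

>>> {"api": "servo_tool", "payload": {"targets": [[[-0.12, 0.07, 0, 1], [-0.12, 0.07, 0, 1], [-0.12, 0.07, 0, 1], [-0.12, 0.07, 0, 1], [-0.12, 0.07, 0, 1], [-0.12, 0.07, 0, 1], [-0.12, 0.07, 0, 1], [-0.12, 0.07, 0, 1], [-0.12, 0.07, 0, 1], [-0.12, 0.07, 0, 1], [-0.12, 0.07, 0, 1], [-0.12, 0.07, 0, 1]]]}}

```text
time_s: 16.83
position: [0.5945, -0.0339, 0.0792]
eef_rot: [-0.015, 1.0, -0.0, -0.0]
contact_force: [-0.2, 0.6, -0.5]
finger_gap: 0.0202
```

Run:
```python
from h import *
wheels(('scene','side','wrist'));plan([.6,-.03],0)
a=snap("scene");b=snap("side")
cv2.imwrite("pics/c5.png",np.hstack([cv2.resize(a[130:270,210:350],(400,400)),cv2.resize(b[130:270,250:390],(400,400))])[:,:,::-1])
```

```text
scene 0.68 153 [ 0.6871 -0.0141] [42. 23.]
scene 0.45 174 [ 0.6203 -0.0321] [-22.  -2.]
side 0.60 49 [ 0.6242 -0.0424] [-17. -12.]
wrist 0.70 1653 [ 0.6127 -0.0325] [-30.  -3.]
tcp tray [-47.69787705  -6.75931222]
head 2.08 turn units 0.52 | x -0.22 y 0.16
```

View pics/c5.png

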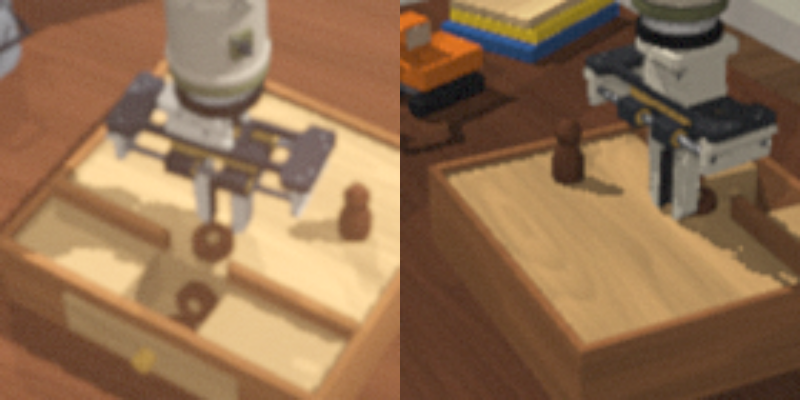

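Wheel C sits centred in front of the gate. Final push and retreat.

>>> {"api": "servo_tool", "payload": {"targets": [[[-0.2, 0, 0, 0.5], [-0.3, 0, 0, 0.5], [-0.4, 0, 0, 0], [-0.4, 0, 0, 0], [-0.3, 0, 0, 0], [-0.1, 0, 0, 0], [0, 0, 0, 0], [0.3, 0, 0, 0], [0.4, 0, 0, 0], [0, 0, -0.5, 0], [0, 0, -1, 0], [0.5, 0, -1, 0]]]}}

```text
time_s: 18.23
position: [0.6077, -0.0333, 0.1427]
eef_rot: [0.017, 1.0, -0.0, 0.0]
contact_force: [0.7, -0.4, 1.3]
finger_gap: 0.0198
```

>>> {"api": "servo_tool", "payload": {"targets": [[[1, 0, -1, 0], [1, 0, -0.5, 0], [1, 0, 0, 0], [1, 0, 0, 0], [1, 0, 0, 0], [0, 0, 0, 0], [0, 0, 0, 0], [0, 0, 0, 0]]]}}

```text
time_s: 18.9
position: [0.483, -0.029, 0.1801]
eef_rot: [0.017, 1.0, 0.0, 0.001]
contact_force: [0.0, -0.6, -0.3]
finger_gap: 0.0196
```

Run:
```python
from h import *
wheels()
a=snap("scene");b=snap("side")
cv2.imwrite("pics/c6.png",np.hstack([cv2.resize(a[130:270,210:350],(400,400)),cv2.resize(b[130:270,250:390],(400,400))])[:,:,::-1])
for c in("scene","side"):
    for n in("doll","pot","helmet","excavator"):
        print(c,n,[(round(r["score"],2),np.round(r["xy"])) for r in vision.search_frame(n,c)[:2]])
```

```text
scene 0.54 144 [ 0.6867 -0.014 ] [42. 23.]
tcp tray [-158.95161201  -13.81875798]
scene doll [(0.48, array([334., 205.])), (0.2, array([291., 215.]))]
scene pot [(0.93, array([198., 136.]))]
scene helmet [(0.69, array([168., 194.]))]
scene excavator [(0.75, array([294., 213.])), (0.58, array([467., 275.]))]
side doll [(0.23, array([340., 224.]))]
side pot [(0.6, array([397., 326.]))]
side helmet [(0.79, array([463., 303.]))]
side excavator [(0.97, array([256., 157.]))]
```

View pics/c6.png

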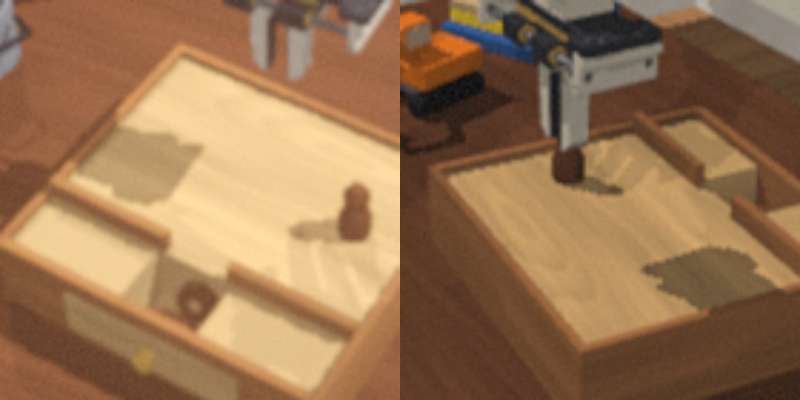

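The tray floor is empty, the doll stands in the same place, and the arm is clear. Handing in.

```bash
python3 -c "
from h import *
print(manip.hand_in())"
```

```text
the job is handed in; nothing more can be done
None
```

I pushed all three wheels one at a time through the gate with the fingertips, cradled between the partly closed fingers and never gripped or lifted. They took about 19 s in all, and the job is handed in.

**Tray and slot:** the final pictures show the tray floor empty. One wheel is plainly visible in the slot. The other two are not visible there: wheel A was seen in the slot after its push but is now covered. Wheel C was never seen inside. I infer it dropped in because it was centred at the gate before the last push and is nowhere on the tray.

**Doll and other toys:** the doll stands at the same spot. The pot, helmet and excavator were found within about 4 pixels of where they started. The pot had no first reading in the scene view, so only its side view could be compared. The wrist forces I read at the end of each move stayed under 2 N.

**Detections that disagreed:** in the last check the side camera's doll detection (score 0.23) pointed at the tray instead. The scene camera's best excavator hit (0.75) was also on the tray. I took both as false reports, because the pictures show the doll standing and the side view found the excavator in place with a score of 0.97.

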